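# Turn a chisel round in its tin guard

### The arm

A 7-joint arm with a two-finger parallel gripper is mounted at the origin on the work surface. World frame = base frame: x ahead of the robot, y to its left, z up, the work surface at z = 0. Lengths are in mm, angles in rad, forces in N, time in s.
With the tool pointing down it reaches from about 400 to 875 mm from the base axis. Payload 4.4 kg.
Tool frame: the origin (TCP) lies at the very end of the fingers, on their centre line; the grasp point (between the pads) lies 19 mm behind it; z points along the fingers, x is the direction in which the jaws open and shut, and the axes are right-handed (so a half turn about z gives the same grasp; the last joint's range is limited). The gripper opens to 85 mm and grips with 20 to 120 N. Pads are 22 mm wide; open, the fingers measure 114 mm over their backs; the gripper's body (76 mm by 85 mm) begins 54 mm behind the grasp point. The pads swing forward as they close: fully open they stand 13 mm farther back than shut.
Start: joints at [1.092, 0.628, 0.038, 1.517, -0.027, 0.996, -0.02], TCP at [260.792, -595.403, 231.313] pointing down, gripper open.
Joint ranges: [-3.06, 3.06], [-0.37, 2.12], [-1.25, 1.32], [0.18, 2.47], [-1.1, 4.24], [0.23, 1.98], [-2.94, 2.94]. Speed limits (rad/s): [2.57, 2.57, 3.14, 3.14, 3.14, 3.14, 3.14].

### API

Orientations are given as [roll, pitch, yaw] about the fixed x, y, z axes, in that order (R = Rz(yaw) Ry(pitch) Rx(roll)).
In Python, from cell import telemetry, get_image, get_calibration, ctrl gives the robot as it stands. The module is installed in compiled form; this text tells all that it offers.
- The arm moves only by the tool arm_command, never from a script. Its arguments are lists of equal length, an entry for each row: "rot": the turn, a rotation vector about the world's x, y, z in degrees, a list of three; "slide": the shift along the world's x, y, z in mm, a list of three; "gripper": the finger opening in mm, from 0 to 85.4. A call has 1 to 5 rows; each row shifts and turns the pose as measured when the row begins; what a row does not reach is not made up. A row lasts 1/12 s, in which the tool goes at most 41.7 mm and 7.16 degrees, less where a joint would pass 70% of its speed; a pose out of reach is approached as far as the arm can. A call with a gripper value outside its range is refused whole. The fingers move at their own pace and stop on an object; the grip force is fixed at half the most. Time passes only in rows, so rows that do not move let the fingers close. It gives the time, the measured TCP pose, the force and the opening at its end, in the units of the state.
- telemetry.read_state(): the state, without advancing time (a new reading comes with each control period).
- get_image(name): name is "scene" or "top"; returns (picture, depth): 400x640x3 uint8, red, green, blue; 400x640 float32, mm along the optical axis (not along the pixel's ray), 0 where there is no reading.
- get_calibration(name): a dict with "fx", "fy", "cx", "cy" (pixels), "xyz" and "attitude" of the camera in the world. Camera axes: x right, y up, looking along -z (the intrinsics and any distortion apply to the point x, -y, -z); pixel columns grow to the right and rows downward; lengths in mm; the calibration is good to about 2 mm. A picture is of the moment at which its call begins. get_calibration takes no time and is no camera call.
- ctrl.finish_job(): hands the job in, once; it reports no verdict.
The state is a dict: "clock": time; "qpos": joint angles; "qd": joint speeds; "tau": joint torques, N m; "eef_pos": TCP position; "tool_rot": TCP orientation; "force": force on the tool from outside, world axes, zero at the start; "torque": the same for the moment, N m; "width": finger opening in mm.
Only numpy, scipy, OpenCV 4.12 (cv2) and the standard library are available. Lean on these libraries where they do the work, as an engineer would, in place of code of your own. Each camera call takes 0.05 s, during which the arm holds its last target.

### The job

The chisel was put away the wrong way round: its handle is inside the tin guard and its bare blade sticks out towards people. Draw it out by the blade, lay it down on the ledge fully clear of the guard and let go of it, then take it by the handle and slide it blade first into the guard until the whole blade is covered, leave most of the handle sticking out, and let go. Never drop the chisel from a height, and leave the abacus, the clay pot, the ruler and the padlock where they are.

Things in the scene. Friction and masses are not known exactly. Their poses are not given: they have to be found in the camera images.
- chisel: Rigid chisel, 140 g. Handle: red-painted wooden bar 110 long, 28 wide, 30 high, flat underside, yellow band near its end. Blade: steel, 85 long, 18 wide, 5 thick, floating 12.5 to 17.5 above the ledge when the handle lies flat. Origin: in the underside plane below the shoulder (handle-blade joint); x to the blade tip, z up. Starts flat, handle in the guard, shoulder within 10 of its mouth.
- chisel_shoulder (a point): Point on the chisel's long axis where handle meets blade, 15 above the underside. The chisel balances about 15 from here on the handle's side.
- chisel_tip (a point): Far end of the blade, on the long axis, 85 from the shoulder.
- chisel_butt (a point): Free end of the handle, on the long axis, 110 from the shoulder.
- chisel_handle (a point): Middle of the handle, on the long axis, 55 from the shoulder.
- guard: Tin tunnel fixed to the ledge, no floor; side walls, roof and back 3 thick. Inside 120 deep, 60 wide, 42 high; outside 123 x 66, top at 46. Origin on the ledge, middle of the inside; z up; x points inwards from the open mouth (x = -60, blue strip on the roof) to the back wall (x = +60); walls' inner faces at y = -30, +30. Mouth faces world -y within 20 degrees; place and direction vary.
- guard_mouth (a point): Middle of the guard's open mouth, 15 above the ledge.
- abacus: Bystander: abacus lying flat, dark wooden frame 124 x 240 x 24 high (x, y, z), yellow beads. Origin under its centre. Loose.
- pot: Bystander: glossy brown clay pot, open, 88 across and 85 high. Origin under its centre. Loose.
- padlock: Bystander: brass padlock lying flat, body 30 x 46 x 20 high, steel shackle reaching 45 from the origin along +x. Origin under the body's centre. Loose.
- ruler: Bystander: wooden ruler 300 x 30 x 5 (long along its x), lying flat. Origin under its centre. Loose.
Things that resemble listed ones, but are neither listed nor needed, are in the scene too. What is shaped like the guard but yellow is not meant.

How it is judged:
By the outcome, as a careful person would: the job done as asked, in the order asked, and still so for the second after the job is handed in, with the robot touching nothing.
It also fails if it takes over 64 s, if anything falls off the work surface, if the arm or the gripper's body presses on something with over 40 N, if the wrist force passes 120 N, or if a joint passes its speed limit or range.

## Working session

There is one attempt and no reset: what is moved stays moved. The work goes in short steps, Python scripts to look and compute and a tool call to move; the robot and the scene stay as the last step left them, time stands still between calls to the robot, and variables do not carry over. Pictures are saved under pics/ and viewed, and the job is handed in when it is done.

Besides the shell and the picture viewer there is one more tool, called as a command line: name --argument value ..., lists and objects as JSON in quotes. arm_command: Moves the arm, as the interface text tells. Its arguments: {"type":"object","properties":{"rot":{"type":"array"},"slide":{"type":"array"},"gripper":{"type":"array"}},"required":["rot","slide","gripper"]}

```bash
mkdir -p pics; python3 - <<'E'
from cell import telemetry,get_image,get_calibration
import cv2,numpy as np
print(telemetry.read_state())
for n in("scene","top"):
    p,d=get_image(n);print(n,get_calibration(n),(d==0).mean())
    cv2.imwrite(f"pics/{n}0.png",p[:,:,::-1]);np.savez(f"{n}0.npz",p=p,d=d)
E
```

```text
{'clock': 0.0, 'qpos': array([ 1.09220755,  0.62934404,  0.03839479,  1.51835129, -0.02699872,
        0.99627508, -0.02001324]), 'qd': array([-0.00143439, -0.00148907,  0.00064416,  0.00016116, -0.00033142,
        0.00109545,  0.00027997]), 'tau': array([ 9.50051071e-04, -5.63395286e+01,  1.22620057e+00, -1.93439215e+01,
        1.09399142e-02,  1.06452414e-02, -7.36993570e-06]), 'eef_pos': array([ 260.56553075, -594.82362549,  230.3949029 ]), 'tool_rot': array([-3.14159002e+00,  1.86141663e-03, -1.15798156e+00]), 'force': array([-0.38528008,  1.31665198, -0.04577812]), 'torque': array([-0.00598363, -0.0640267 ,  0.02426813]), 'width': 85.82530665836151}
scene {'fx': 460.43832920718836, 'fy': 460.43832920718836, 'cx': 317.5106906345993, 'cy': 200.7728936816149, 'xyz': array([1139.27335936,  233.36561199, 1033.30328179]), 'attitude': array([ 0.51564781, -0.00641588,  2.01292974])} 0.00408203125
top {'fx': 443.7175308654029, 'fy': 443.7175308654029, 'cx': 323.5861572509877, 'cy': 201.3915847288451, 'xyz': array([ 475.07576327,  -36.52244157, 1182.16080328]), 'attitude': array([ 0.12825115,  0.00585532, -1.58580055])} 0.0038984375
```

View pics/top0.png

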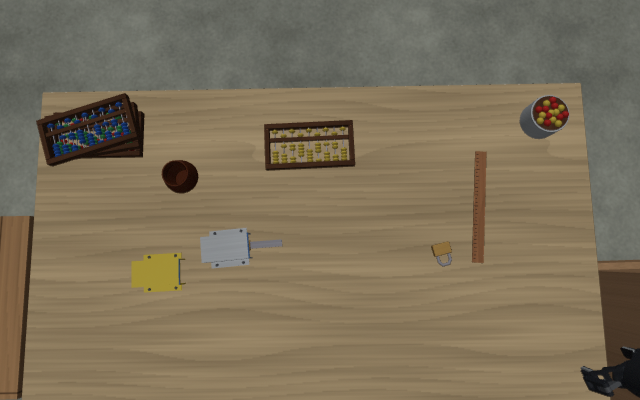

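View pics/scene0.png

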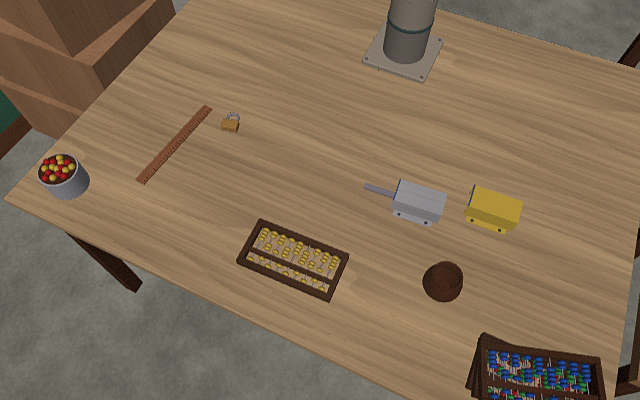

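The top view shows the guard (grey, roof about columns 201-249, rows 230-265) with the blade sticking out right to (282,243). The yellow decoy is at (157,272), the abacus at (310,145), the ruler at x≈479 and the padlock at (442,250). Next I'll measure the positions.

```bash
cat > h.py <<'E'
import numpy as np,cv2
from scipy.spatial.transform import Rotation as R
from cell import telemetry,get_image,get_calibration
def cloud(n,d):
    c=get_calibration(n);v,u=np.mgrid[:d.shape[0],:d.shape[1]]
    P=np.stack([(u-c['cx'])/c['fx']*d,-(v-c['cy'])/c['fy']*d,-d],-1)
    return P@R.from_euler('xyz',c['attitude']).as_matrix().T+c['xyz']
def snap(n,tag):
    p,d=get_image(n);cv2.imwrite(f"pics/{tag}.png",p[:,:,::-1]);np.savez(f"{tag}.npz",p=p,d=d)
    return p,d,cloud(n,d)
def st():
    s=telemetry.read_state();print('t',round(s['clock'],2),'tcp',s['eef_pos'].round(1),'rot',np.degrees(s['tool_rot']).round(1),'F',s['force'].round(1),'w',round(s['width'],1),'q',s['qpos'].round(2));return s
E
python3 - <<'E'
from h import *
for n in("top","scene"):
    z=np.load(n+"0.npz");p,d=z['p'],z['d'];W=cloud(n,d)
    cr=(slice(225,275),slice(190,295)) if n=="top" else (slice(170,235),slice(355,455))
    w=W[cr].reshape(-1,3);c=p[cr].reshape(-1,3).astype(int)
    print(n,'table z',np.median(W[300:330,300:400,2] if n=="top" else W[60:100,250:330,2]))
    roof=(w[:,2]>38)&(w[:,2]<60)&(abs(c[:,0]-c[:,2])<40)
    q=w[roof];print('roof n',roof.sum(),'z',np.median(q[:,2]),cv2.minAreaRect(q[:,:2].astype(np.float32)))
    bl=(w[:,2]>8)&(w[:,2]<26)&(np.ptp(c,axis=1)<30)&(w[:,1]<q[:,1].min()-0)
    b=w[bl];print('blade',bl.sum(),b.mean(0).round(1),cv2.minAreaRect(b[:,:2].astype(np.float32)),b[:,1].min(),b[:,1].max())
    blue=(c[:,2]>c[:,0]+40)&(c[:,2]>c[:,1]+15);print('blue',blue.sum(),w[blue].mean(0) if blue.any() else'', w[blue].min(0) if blue.any() else'',w[blue].max(0) if blue.any() else'')
    pp=p[cr][:,:,::-1];cv2.imwrite(f"pics/{n}crop.png",cv2.resize(pp,None,fx=7,fy=7,interpolation=cv2.INTER_CUBIC))
E
```

```text
top table z 0.17928327096069552
roof n 1232 z 44.99312739569166 ((507.8790283203125, 223.27169799804688), (66.06839752197266, 123.85523986816406), 4.8106913566589355)
blade 217 [516.2 120.4  17.6] ((514.7002563476562, 123.90446472167969), (36.69391632080078, 88.81797790527344), 20.145524978637695) 80.66324866665198 159.78304157681904
blue 23 [513.58783056 163.57640341  45.57242014] [482.09616678 159.92360177  40.5326156 ] [543.08148936 165.87748697  48.71730544]
scene table z -0.6624997943574726
roof n 1181 z 44.33034742005839 ((508.4429931640625, 223.2713165283203), (70.87268829345703, 123.39989471435547), 3.712799072265625)
blade 217 [518.1 120.5  16.6] ((517.631591796875, 120.26974487304688), (20.377521514892578, 80.2774429321289), 4.37467622756958) 80.17661050310832 159.94807121292078
blue 22 [515.55077065 164.01299479  45.56706041] [482.96988821 161.06909584  42.44517756] [545.83521658 167.19103081  48.88346356]
```

```bash
ls pics; nproc
```

```text
scene0.png
scenecrop.png
top0.png
topcrop.png
4
```

View pics/topcrop.png

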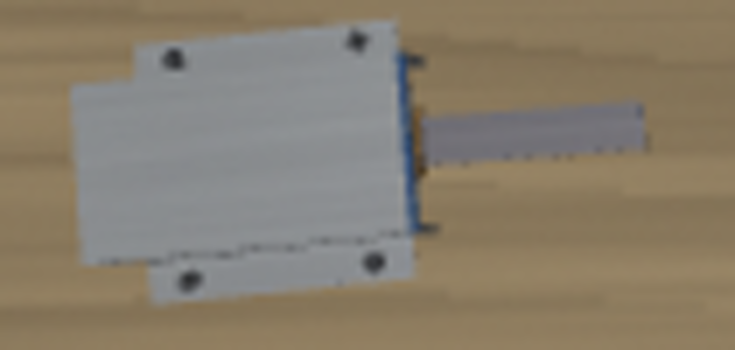

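```bash
python3 - <<'E'
from h import *
for n in("top","scene"):
    z=np.load(n+"0.npz");p,d=z['p'],z['d'];W=cloud(n,d)
    w=W.reshape(-1,3);c=p.reshape(-1,3).astype(int)
    m=(w[:,2]>10)&(w[:,2]<26)&(np.ptp(c,axis=1)<30)&(w[:,1]<156)&(w[:,1]>75)&(abs(w[:,0]-516)<18)
    b=w[m]
    for lo in range(78,156,8):
        s=b[(b[:,1]>=lo)&(b[:,1]<lo+8)]
        if len(s):print(n,lo,len(s),s.mean(0).round(1),s[:,0].min().round(1),s[:,0].max().round(1))
    roof=(abs(w[:,2]-46)<5)&(abs(w[:,0]-508)<45)&(w[:,1]>155)&(w[:,1]<290)
    q=w[roof]
    for lo in range(165,285,15):
        s=q[(q[:,1]>=lo)&(q[:,1]<lo+15)];print('roof',lo,s[:,0].min().round(1),s[:,0].max().round(1),((s[:,0].min()+s[:,0].max())/2).round(1))
    print('y',q[:,1].min(),q[:,1].max())
    # objects
    o=(w[:,2]>12)&(w[:,2]<150)&(w[:,0]>250)&(w[:,0]<900)&(abs(w[:,1])<560)
    im=np.zeros((700,1200),np.uint8);
    a=w[o];im[(a[:,0]-250).astype(int),(a[:,1]+600).astype(int)]=255
    im=cv2.dilate(im,np.ones((7,7)))
    k,l,s,ce=cv2.connectedComponentsWithStats(im)
    for i in range(1,k):
        if s[i,4]>300:print('obj x',s[i,1]+250,s[i,1]+s[i,3]+250,'y',s[i,0]-600,s[i,0]+s[i,2]-600)
E
```

```text
top 78 17 [518.3  83.1  17.7] 509.7 528.0
top 86 19 [517.5  89.6  17.8] 509.6 525.4
top 94 23 [518.1  97.6  17.4] 509.7 525.7
top 102 21 [516.7 105.7  18. ] 509.9 525.5
top 110 25 [517.7 114.3  17.8] 507.5 525.9
top 118 21 [515.4 123.   17.2] 507.5 523.3
top 126 20 [515.4 130.7  17.2] 507.7 523.3
top 134 22 [515.8 138.5  17.1] 507.7 523.5
top 142 21 [515.7 146.4  18.3] 507.9 523.7
top 150 14 [513.3 153.2  16.9] 505.5 521.1
roof 165 479.7 545.6 512.7
roof 180 477.5 543.7 510.6
roof 195 477.6 541.4 509.5
roof 210 475.4 541.5 508.4
roof 225 475.5 539.3 507.4
roof 240 473.2 539.4 506.3
roof 255 471.1 537.1 504.1
roof 270 471.2 534.8 503.0
y 159.85022666055744 286.494596842117
obj x 408 484 y 331 466
obj x 450 517 y -366 -309
obj x 467 549 y 77 290
obj x 648 739 y 294 386
obj x 711 850 y -119 130
obj x 752 903 y 444 563
scene 78 17 [519.3  83.1  16.2] 511.2 528.9
scene 86 19 [520.4  90.   16.6] 509.9 530.4
scene 94 21 [519.7  97.7  16.3] 511.2 528.2
scene 102 22 [519.2 105.8  16.7] 510.0 527.5
scene 110 23 [518.6 114.   16.2] 509.2 527.1
scene 118 21 [517.9 122.2  16.8] 507.3 526.1
scene 126 22 [517.6 130.1  16.8] 507.4 525.7
scene 134 22 [517.3 138.1  17.1] 508.3 525.8
scene 142 22 [516.4 146.1  16.6] 505.3 524.7
scene 150 16 [516.1 153.2  17.3] 505.3 523.8
roof 165 479.8 547.2 513.5
roof 180 478.1 545.9 512.0
roof 195 476.5 545.0 510.8
roof 210 474.4 544.3 509.4
roof 225 473.9 541.9 507.9
roof 240 471.6 542.3 506.9
roof 255 471.2 539.7 505.5
roof 270 470.2 540.2 505.2
y 160.11978721885458 286.25070034166635
obj x 407 488 y 332 464
obj x 449 519 y -366 -309
obj x 467 551 y 77 290
obj x 651 743 y 296 389
obj x 711 850 y -120 131
obj x 754 903 y 443 563
```

arm_command --rot '[[0,0,4],[0,0,4],[0,0,4],[0,0,4],[0,0,4]]' --slide '[[13.5,37,0],[13.5,37,0],[13.5,37,0],[13.5,37,0],[13.5,37,0]]' --gripper '[60,60,60,60,60]'

```text
clock: 0.52
eef_pos: [321.4, -412.0, 227.1]
tool_rot: [3.134, 0.0, -0.811]
force: [1.1, -0.4, -0.2]
width: 60.2
```

arm_command --rot '[[0,0,4],[0,0,4],[0,0,4],[0,0,4],[0,0,4]]' --slide '[[14,37,0],[14,37,0],[14,37,0],[14,37,0],[14,37,0]]' --gripper '[60,60,60,60,60]'

```text
clock: 0.93
eef_pos: [391.3, -217.3, 226.4]
tool_rot: [3.134, 0.002, -0.446]
force: [0.8, -0.9, 0.6]
width: 60.2
```

arm_command --rot '[[0,0,4],[0,0,4],[0,0,4],[0,0,4],[0,0,4]]' --slide '[[14,38,0],[14,38,0],[14,38,0],[14,38,0],[14,38,0]]' --gripper '[60,60,60,60,60]'

```text
clock: 1.35
eef_pos: [460.5, -20.8, 226.3]
tool_rot: [3.133, 0.003, -0.08]
force: [0.7, -0.0, -0.3]
width: 60.2
```

arm_command --rot '[[0,0,3],[0,0,3],[0,0,2],[0,0,1],[0,0,0]]' --slide '[[14,35,-10],[14,35,-15],[14,33,-20],[12,28,-20],[0,0,-20]]' --gripper '[60,60,60,60,60]'

```text
clock: 1.77
eef_pos: [520.6, 126.7, 143.4]
tool_rot: [3.141, -0.013, 0.099]
force: [0.8, -0.0, -0.1]
width: 60.1
```

arm_command --rot '[[0,0.5,-1],[0,0,-0.5],[0,0,0],[0,0,0],[0,0,0]]' --slide '[[-2,-10,-20],[-1,-4,-25],[0,0,-25],[0,0,-10],[0,0,0]]' --gripper '[60,60,60,60,60]'

```text
clock: 2.18
eef_pos: [514.9, 116.8, 55.3]
tool_rot: [-3.14, 0.003, 0.08]
force: [1.1, -0.3, 0.1]
width: 60.2
```

```bash
python3 - <<'E'
from h import *
st();p,d,W=snap("scene","s1")
cv2.imwrite("pics/s1c.png",cv2.resize(p[100:250,320:520,::-1],None,fx=4,fy=4,interpolation=cv2.INTER_CUBIC))
E
```

```text
t 2.18 tcp [514.9 116.8  55.3] rot [-179.9    0.2    4.6] F [ 1.1 -0.3  0.1] w 60.2 q [-0.11  0.74 -0.24  1.99  0.37  0.46 -0.55]
```

View pics/s1c.png

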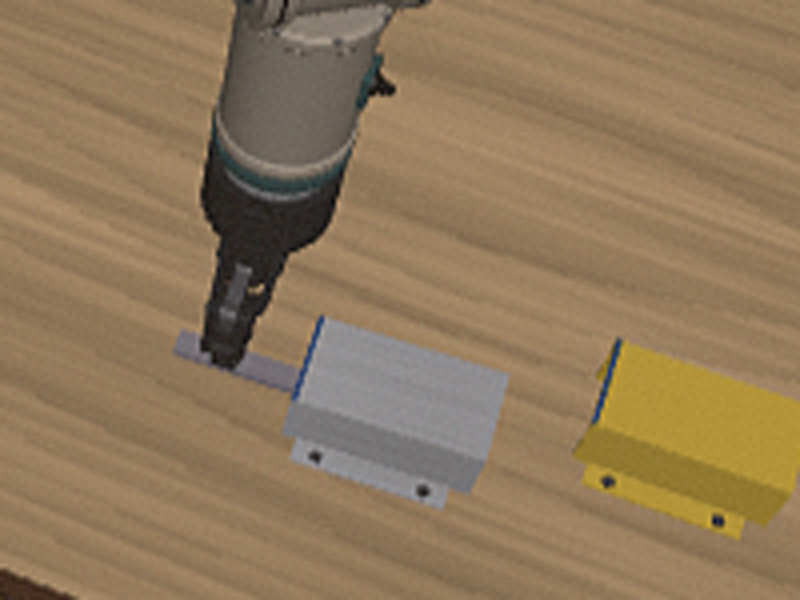

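The gripper stands over the blade, at crop position (225,355), between the tip and the blue strip of the mouth. Next: lower and close.

arm_command --rot '[[0,0,-0.5],[0,0,0],[0,0,0],[0,0,0],[0,0,0]]' --slide '[[3,-3,-20],[0,0,-20],[0,0,-8],[0,0,-1],[0,0,0]]' --gripper '[50,50,50,50,50]'

```text
clock: 2.65
eef_pos: [523.2, 115.1, 11.7]
tool_rot: [-3.138, -0.008, 0.07]
force: [1.1, -0.3, 0.5]
width: 49.6
```

arm_command --rot '[[0,0.3,0],[0,0,0],[0,0,0]]' --slide '[[-5,0,-5],[0,0,-2],[0,0,0]]' --gripper '[50,50,50]'

```text
clock: 2.9
eef_pos: [519.8, 115.8, 7.4]
tool_rot: [-3.136, -0.007, 0.07]
force: [-0.1, 0.1, 0.8]
width: 50.0
```

arm_command --rot '[[0,0,0],[0,0,0],[0,0,0],[0,0,0],[0,0,0]]' --slide '[[-2,0,-4],[0,0,0],[0,0,0],[0,0,0],[0,0,0]]' --gripper '[50,35,10,10,10]'

```text
clock: 3.32
eef_pos: [518.1, 116.0, 4.4]
tool_rot: [-3.136, -0.009, 0.07]
force: [0.6, 0.1, 0.1]
width: 15.9
```

arm_command --rot '[[0,0,0],[0,0,0],[0,0,0]]' --slide '[[0,0,0],[0,0,0],[0,0,0]]' --gripper '[10,10,10]'

```text
clock: 3.57
eef_pos: [518.1, 116.0, 4.5]
tool_rot: [-3.136, -0.009, 0.07]
force: [-0.9, -0.8, 0.5]
width: 16.3
```

arm_command --rot '[[0,0,0],[0,0,0],[0,0,0],[0,0,0],[0,0,0]]' --slide '[[0.5,-6,0],[1,-12,0],[1,-15,0],[1,-15,0],[1,-15,0]]' --gripper '[10,10,10,10,10]'

```text
clock: 3.98
eef_pos: [522.8, 53.1, 4.4]
tool_rot: [-3.133, -0.01, 0.077]
force: [-0.1, 0.4, 0.2]
width: 15.7
```

```bash
python3 - <<'E'
from h import *
st();p,d,W=snap("scene","s2")
cv2.imwrite("pics/s2c.png",cv2.resize(p[100:250,320:520,::-1],None,fx=4,fy=4,interpolation=cv2.INTER_CUBIC))
E
```

```text
t 3.98 tcp [522.8  53.1   4.4] rot [-179.5   -0.6    4.4] F [-0.1  0.4  0.2] w 15.7 q [-0.02  0.82 -0.2   2.02  0.44  0.33 -0.5 ]
```

View pics/s2c.png

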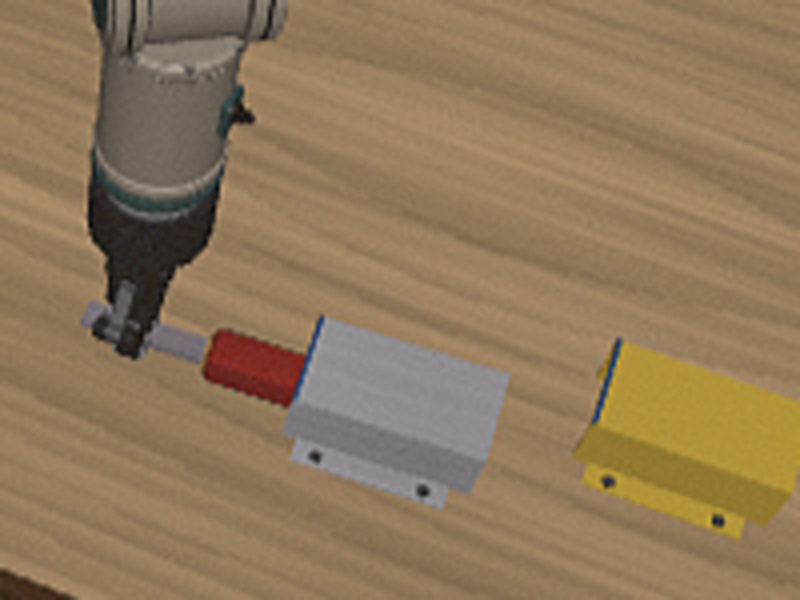

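The blade is held at crop position (125,335). The red handle is half out at (255,365) and following straight, so I'll keep drawing.

arm_command --rot '[[0,0,0],[0,0,0],[0,0,0],[0,0,0],[0,0,0]]' --slide '[[1,-15,0],[1,-20,0],[1,-20,0],[1,-20,0],[1,-15,0]]' --gripper '[10,10,10,10,10]'

```text
clock: 4.45
eef_pos: [527.8, -45.8, 4.4]
tool_rot: [-3.135, -0.01, 0.073]
force: [-0.3, 0.7, 0.3]
width: 16.1
```

arm_command --rot '[[0,0,0],[0,0,0],[0,0,0],[0,0,0]]' --slide '[[-3,-20,0],[-8,-22,1],[-10,-10,1],[0,0,0]]' --gripper '[10,10,10,10]'

```text
clock: 4.78
eef_pos: [504.7, -107.2, 6.0]
tool_rot: [-3.137, -0.009, 0.064]
force: [-1.3, 0.9, -1.1]
width: 16.0
```

arm_command --rot '[[0,0,-4],[0,0,-6],[0,0,-6],[0,0,-6],[0,0,-6]]' --slide '[[0,0,1],[0,0,0],[0,0,0],[0,0,0],[0,0,0]]' --gripper '[10,10,10,10,10]'

```text
clock: 5.2
eef_pos: [503.2, -104.7, 6.8]
tool_rot: [-3.134, -0.008, -0.446]
force: [1.5, 0.1, -1.3]
width: 16.1
```

```bash
python3 - <<'E'
from h import *
st();p,d,W=snap("scene","s3")
cv2.imwrite("pics/s3c.png",cv2.resize(p[70:270,200:450,::-1],None,fx=3,fy=3,interpolation=cv2.INTER_CUBIC))
E
```

```text
t 5.2 tcp [ 503.2 -104.7    6.8] rot [-179.6   -0.4  -25.6] F [ 1.5  0.1 -1.3] w 16.1 q [ 0.24  0.81 -0.13  2.05  0.31  0.29 -0.59]
```

View pics/s3c.png

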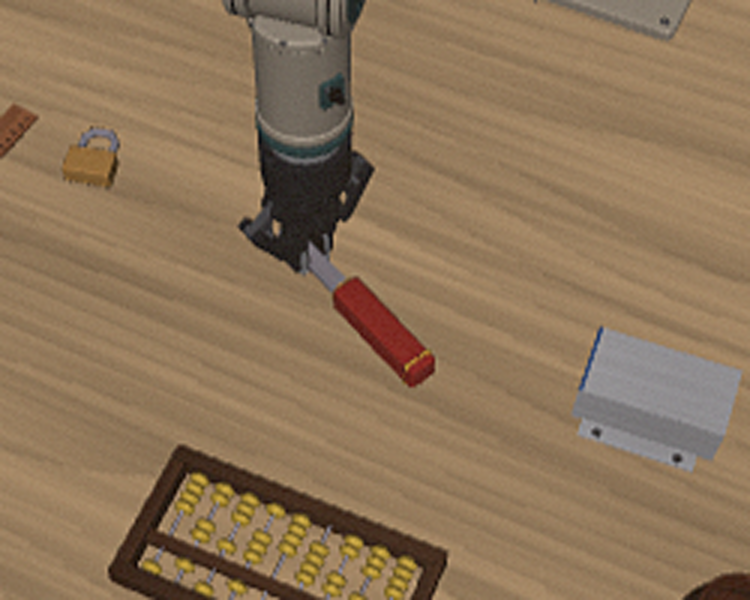

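The chisel is clear of the guard and turning with the gripper, the handle at crop position (385,330) well away from the abacus. I'll carry on turning.

arm_command --rot '[[0,0,-6],[0,0,-6],[0,0,-6],[0,0,-6],[0,0,-6]]' --slide '[[0,0,0],[0,0,0],[0,0,0],[0,0,0],[0,0,0]]' --gripper '[10,10,10,10,10]'

```text
clock: 5.67
eef_pos: [503.4, -97.9, 6.5]
tool_rot: [-3.132, -0.005, -0.977]
force: [-0.2, 0.7, -0.8]
width: 16.2
```

arm_command --rot '[[0,0,-6],[0,0,-6],[0,0,-6],[0,0,-6],[0,0,-5]]' --slide '[[0,0,0],[0,0,0],[0,0,0],[0,0,0],[0,0,0]]' --gripper '[10,10,10,10,10]'

```text
clock: 6.08
eef_pos: [503.3, -90.9, 6.0]
tool_rot: [-3.131, -0.001, -1.49]
force: [0.2, -0.3, -1.5]
width: 16.1
```

```bash
python3 - <<'E'
from h import *
st();p,d,W=snap("scene","s4")
cv2.imwrite("pics/s4c.png",cv2.resize(p[70:270,200:450,::-1],None,fx=3,fy=3,interpolation=cv2.INTER_CUBIC))
E
```

```text
t 6.08 tcp [503.3 -90.9   6. ] rot [-179.4   -0.   -85.4] F [ 0.2 -0.3 -1.5] w 16.1 q [ 0.09  0.81  0.06  2.06 -0.16  0.27 -1.21]
```

View pics/s4c.png

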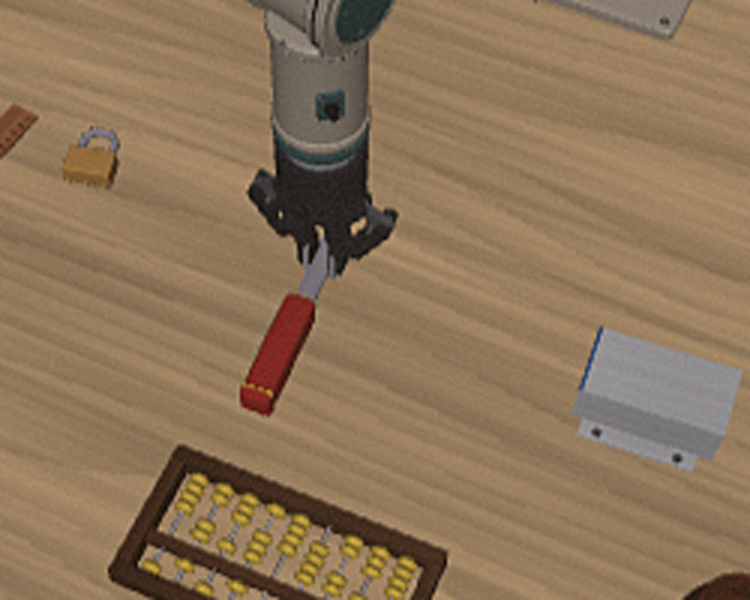

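Handle now points towards the abacus with clearance (butt at (257,405), frame at (180,450)). I'll set it down and release.

arm_command --rot '[[0,0,0],[0,0,0],[0,0,0],[0,0,0],[0,0,0]]' --slide '[[0,0,-1],[0,0,-1],[0,0,0],[0,0,0],[0,0,0]]' --gripper '[10,10,10,30,45]'

```text
clock: 6.55
eef_pos: [503.7, -88.4, 4.0]
tool_rot: [-3.131, 0.0, -1.478]
force: [0.3, 0.2, 0.8]
width: 39.3
```

arm_command --rot '[[0,0,0],[0,0,0],[0,0,0],[0,0,0],[0,0,0]]' --slide '[[0,0,0],[0,0,0],[0,0,10],[0,0,25],[0,0,35]]' --gripper '[50,60,60,60,60]'

```text
clock: 6.97
eef_pos: [499.2, -87.4, 71.3]
tool_rot: [3.141, 0.004, -1.476]
force: [0.9, -0.4, 0.1]
width: 60.4
```

arm_command --rot '[[0,0,7],[0,0,7],[0,0,7],[0,0,7],[0,0,7]]' --slide '[[0,-15,30],[0,-20,30],[0,-25,20],[0,-25,0],[0,-25,0]]' --gripper '[60,60,60,60,60]'

```text
clock: 7.38
eef_pos: [502.0, -194.4, 165.6]
tool_rot: [-3.137, -0.005, -0.846]
force: [0.1, -0.1, -0.1]
width: 59.6
```

```bash
python3 - <<'E'
from h import *
st();p,d,W=snap("scene","s5");p2,d2,W2=snap("top","t5")
cv2.imwrite("pics/s5c.png",cv2.resize(p[70:270,200:450,::-1],None,fx=3,fy=3,interpolation=cv2.INTER_CUBIC))
for W,p in((W,p),(W2,p2)):
    w=W.reshape(-1,3);c=p.reshape(-1,3).astype(int)
    r=(c[:,0]>90)&(c[:,1]<0.45*c[:,0])&(c[:,2]<0.5*c[:,0])&(w[:,2]>24)&(w[:,2]<36)&(w[:,0]>400)&(w[:,0]<710)&(abs(w[:,1])<250)
    q=w[r];print(len(q),q.mean(0),cv2.minAreaRect(q[:,:2].astype(np.float32)),q.min(0),q.max(0))
E
```

```text
t 7.38 tcp [ 502.  -194.4  165.6] rot [-179.8   -0.3  -48.5] F [ 0.1 -0.1 -0.1] w 59.6 q [ 0.38  0.55 -0.09  1.9   0.07  0.68 -0.6 ]
348 [608.89984591 -78.86086025  29.1688537 ] ((609.3115234375, -79.16972351074219), (108.11056518554688, 26.69488525390625), 5.551359176635742) [555.13593094 -96.25944277  24.02204858] [662.62274328 -63.09150129  33.39273168]
386 [604.74292238 -80.23318493  29.77484413] ((607.9590454101562, -79.84585571289062), (107.12574768066406, 26.518150329589844), 5.586967945098877) [553.53519919 -97.4819579   24.04321522] [661.90631003 -64.69129179  35.95933465]
```

View pics/s5c.png

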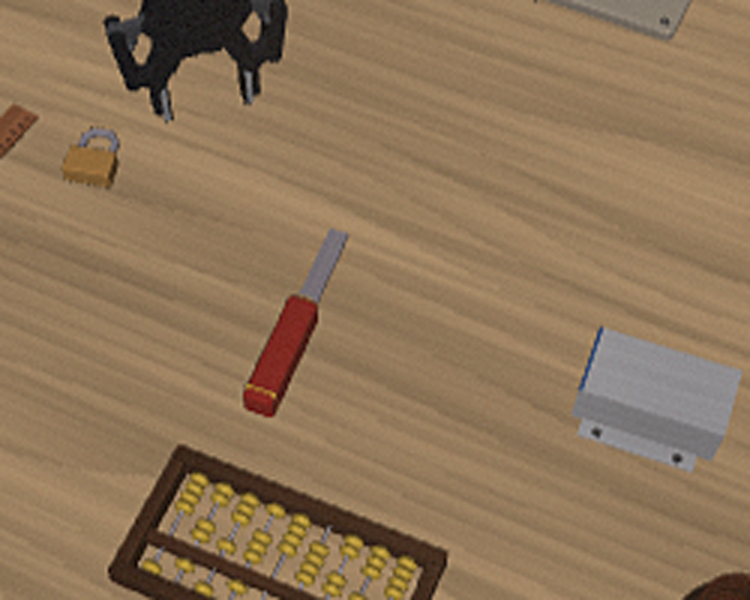

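View pics/t5.png

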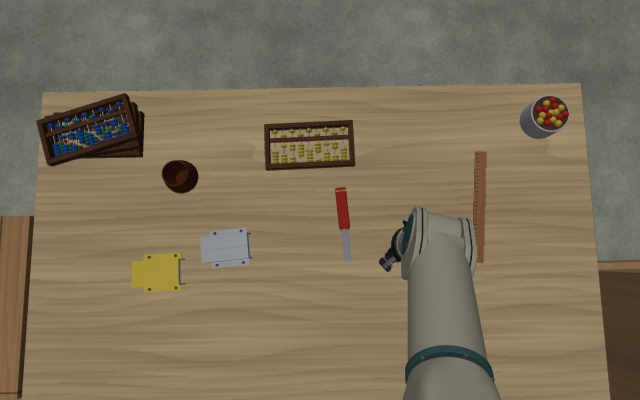

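Chisel lies free: butt at top-image (341,188), tip (347,260). The guard is at columns 201-249, so it's fully clear. I'll turn the gripper the other way to take the handle.

arm_command --rot '[[0,0,7],[0,0,7],[0,0,7],[0,0,7],[0,0,7]]' --slide '[[15,20,0],[20,20,0],[20,20,0],[20,20,0],[15,15,0]]' --gripper '[65,65,65,65,65]'

```text
clock: 7.9
eef_pos: [587.1, -108.6, 168.1]
tool_rot: [3.137, -0.007, -0.246]
force: [0.3, 0.8, 0.6]
width: 65.0
```

arm_command --rot '[[0,0,7],[0,0,7],[0,0,7],[0,0,7],[0,0,7]]' --slide '[[10,10,0],[0,0,-5],[0,0,-5],[0,0,-5],[0,0,-5]]' --gripper '[65,65,65,65,65]'

```text
clock: 8.32
eef_pos: [601.2, -86.0, 150.8]
tool_rot: [3.14, -0.011, 0.379]
force: [-0.5, -0.6, -0.2]
width: 65.0
```

arm_command --rot '[[0,0,7],[0,0,7],[0,0,7],[0,0,7],[0,0,7]]' --slide '[[0,0,-5],[0,0,-5],[0,0,-5],[0,0,-5],[0,0,-5]]' --gripper '[65,65,65,65,65]'

```text
clock: 8.73
eef_pos: [598.8, -82.7, 126.2]
tool_rot: [3.14, -0.007, 1.004]
force: [-0.6, -0.2, 0.4]
width: 64.8
```

```bash
python3 -c "from h import *;st()"
```

```text
t 8.73 tcp [598.8 -82.7 126.2] rot [179.9  -0.4  57.5] F [-0.6 -0.2  0.4] w 64.8 q [ 0.44  0.75 -0.57  1.74  0.53  0.81  0.62]
```

arm_command --rot '[[0,0,7],[0,0,7],[0,0,7],[0,0,7],[0,0,7]]' --slide '[[3,1,-10],[3,1,-10],[3,1,-10],[3,0,-10],[0,0,-10]]' --gripper '[65,65,65,65,65]'

```text
clock: 9.15
eef_pos: [609.8, -77.8, 76.9]
tool_rot: [3.14, -0.003, 1.628]
force: [-0.5, 0.2, -0.2]
width: 65.2
```

arm_command --rot '[[0,0,1.5],[0,0,0],[0,0,0]]' --slide '[[0,0,0],[0,0,0],[0,0,0]]' --gripper '[65,65,65]'

```text
clock: 9.4
eef_pos: [607.2, -77.0, 75.2]
tool_rot: [-3.137, -0.003, 1.654]
force: [0.8, -0.3, -0.4]
width: 65.1
```

```bash
python3 -c "from h import *;st()"
```

```text
t 9.4 tcp [607.2 -77.   75.2] rot [-179.7   -0.2   94.8] F [ 0.8 -0.3 -0.4] w 65.1 q [ 0.49  0.87 -0.69  1.73  0.73  0.82  1.1 ]
```

arm_command --rot '[[0,0,0.5],[0,0,0],[0,0,0],[0,0,0],[0,0,0]]' --slide '[[0,-2,-20],[0,0,-20],[0,0,-18],[0,0,-7],[0,0,0]]' --gripper '[65,65,65,65,65]'

```text
clock: 9.82
eef_pos: [610.3, -78.9, 13.9]
tool_rot: [3.138, 0.001, 1.651]
force: [0.4, 0.8, -0.2]
width: 64.8
```

```bash
python3 - <<'E'
from h import *
st();p,d,W=snap("scene","s6")
cv2.imwrite("pics/s6c.png",cv2.resize(p[70:270,200:450,::-1],None,fx=3,fy=3,interpolation=cv2.INTER_CUBIC))
E
```

```text
t 9.82 tcp [610.3 -78.9  13.9] rot [1.798e+02 1.000e-01 9.460e+01] F [ 0.4  0.8 -0.2] w 64.8 q [ 0.45  0.95 -0.62  1.75  0.81  0.71  1.03]
```

View pics/s6c.png

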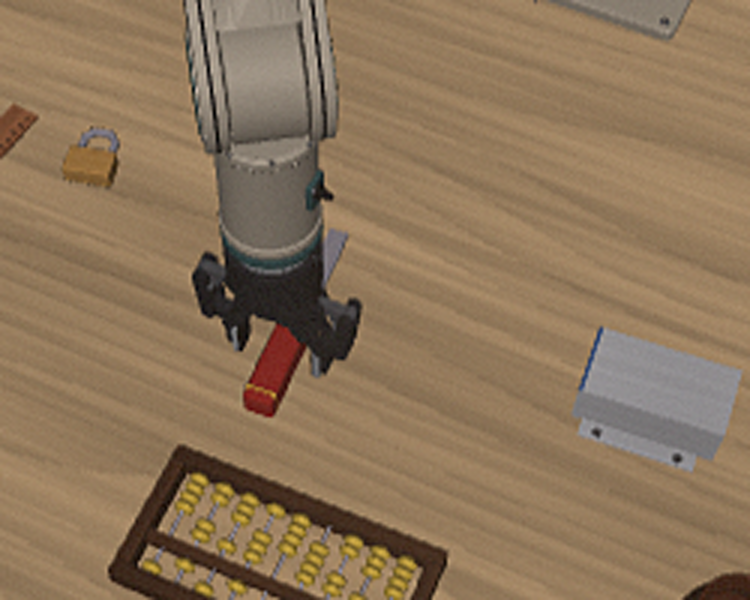

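The fingers straddle the handle, at crop positions (235,340) and (320,365). I'll lower a little more and close.

arm_command --rot '[[0,0,0],[0,0,0],[0,0,0],[0,0,0],[0,0,0]]' --slide '[[-1,0,-8],[0,0,-2],[0,0,0],[0,0,0],[0,0,0]]' --gripper '[65,55,40,15,15]'

```text
clock: 10.28
eef_pos: [612.2, -78.6, 8.1]
tool_rot: [3.131, 0.003, 1.649]
force: [0.5, -0.4, -1.0]
width: 27.2
```

arm_command --rot '[[0,0,0],[0,0,0],[0,0,0],[0,0,0],[0,0,0]]' --slide '[[0,0,0],[0,0,0],[0,0,0],[0,0,4],[0,0,6]]' --gripper '[15,15,15,15,15]'

```text
clock: 10.7
eef_pos: [611.5, -78.8, 18.0]
tool_rot: [3.133, 0.002, 1.649]
force: [0.4, -0.0, -1.6]
width: 26.5
```

arm_command --rot '[[0,0,-4],[0,0,-6],[0,0,-6],[0,0,-6],[0,0,-6]]' --slide '[[-3,0,2],[-6,0,2],[-6,2,0],[-6,2,0],[-6,2,0]]' --gripper '[15,15,15,15,15]'

```text
clock: 11.12
eef_pos: [586.3, -73.3, 25.4]
tool_rot: [3.128, -0.0, 1.137]
force: [-0.2, 0.6, -0.8]
width: 27.0
```

arm_command --rot '[[0,0,-6],[0,0,-6],[0,0,-6],[0,0,-6],[0,0,-6]]' --slide '[[-6,2,0],[-6,2,0],[-6,2,0],[-6,2,0],[-6,2,0]]' --gripper '[15,15,15,15,15]'

```text
clock: 11.53
eef_pos: [556.1, -62.3, 28.6]
tool_rot: [3.126, -0.004, 0.586]
force: [-0.2, 0.1, -0.9]
width: 26.6
```

arm_command --rot '[[0,0,-6],[0,0,-6],[0,0,-6],[0,0,-6],[0,0,-2]]' --slide '[[-6,2,0],[-6,2,0],[-6,2,0],[-6,2,0],[-3,2,0]]' --gripper '[15,15,15,15,15]'

```text
clock: 11.95
eef_pos: [528.4, -50.1, 31.6]
tool_rot: [3.127, -0.007, 0.107]
force: [0.4, -0.1, -1.6]
width: 26.6
```

arm_command --rot '[[0,0,0],[0,0,0]]' --slide '[[0,0,0],[0,0,0]]' --gripper '[15,15]'

```text
clock: 12.12
eef_pos: [528.1, -48.8, 32.6]
tool_rot: [3.128, -0.007, 0.109]
force: [0.8, 0.6, -1.1]
width: 26.7
```

```bash
cat > look.py <<'E'
from h import *
import sys
tag=sys.argv[1]
st();p,d,W=snap("scene","s"+tag);p2,d2,W2=snap("top","t"+tag)
cv2.imwrite(f"pics/s{tag}c.png",cv2.resize(p[70:270,250:500,::-1],None,fx=3,fy=3,interpolation=cv2.INTER_CUBIC))
cv2.imwrite(f"pics/t{tag}c.png",cv2.resize(p2[200:330,180:380,::-1],None,fx=4,fy=4,interpolation=cv2.INTER_CUBIC))
for W,p in((W,p),(W2,p2)):
    w=W.reshape(-1,3);c=p.reshape(-1,3).astype(int)
    b=(np.ptp(c,axis=1)<30)&(c.mean(1)>70)&(w[:,2]>8)&(w[:,2]<40)&(w[:,0]>460)&(w[:,0]<560)&(w[:,1]<160)&(w[:,1]>-60)
    r=(c[:,0]>80)&(c[:,1]<0.45*c[:,0])&(c[:,2]<0.5*c[:,0])&(w[:,2]>8)&(w[:,2]<60)&(w[:,0]>400)&(w[:,0]<710)&(abs(w[:,1])<250)
    for nm,q in(('blade',w[b]),('red',w[r])):
        if len(q)>8:print(nm,len(q),q.mean(0).round(1),cv2.minAreaRect(q[:,:2].astype(np.float32)),q.min(0).round(1),q.max(0).round(1))
E
python3 look.py 7
```

```text
t 12.12 tcp [528.1 -48.8  32.6] rot [179.2  -0.4   6.2] F [ 0.8  0.6 -1.1] w 26.7 q [ 0.15  0.77 -0.19  2.    0.38  0.39 -0.23]
blade 76 [518.7  48.   38.6] ((521.7140502929688, 25.949230194091797), (24.760835647583008, 136.4069061279297), 11.150467872619629) [501.4 -38.6  34.1] [547.  95.  40.]
red 325 [532.2 -32.   48.3] ((529.9883422851562, -43.031368255615234), (27.6557674407959, 106.1110610961914), 5.232155799865723) [512.2 -96.3  23.5] [547.9  10.4  59.6]
blade 52 [513.2  63.1  38.4] ((508.69561767578125, 89.06060028076172), (21.990175247192383, 148.2835693359375), 12.284843444824219) [482.2  14.7  19.2] [526.1 159.2  40. ]
```

View pics/s7c.png

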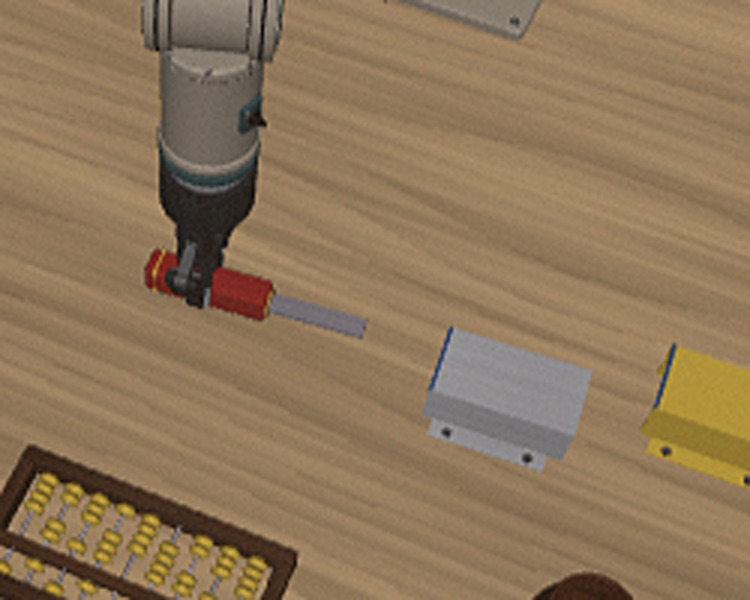

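View pics/t7c.png

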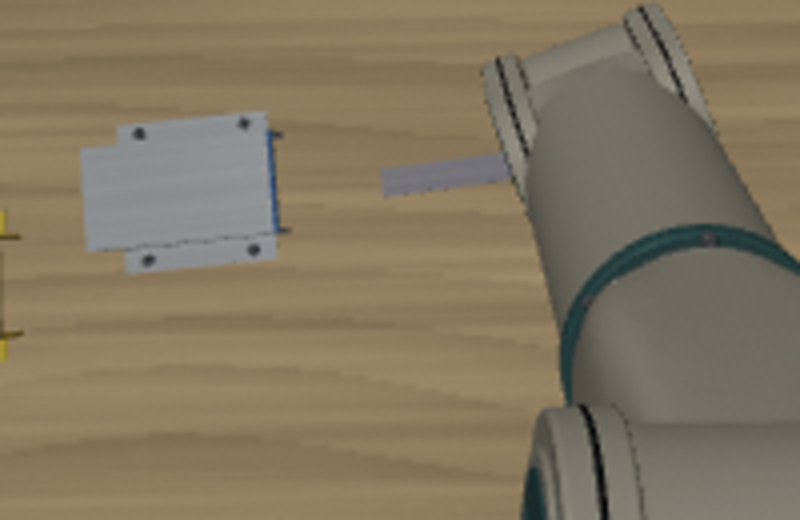

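The chisel now points blade first at the guard mouth: tip at scene crop (365,328), mouth at (440,360). I'll lower it to the ledge, then slide in.

arm_command --rot '[[0,0,-1],[0,0,-0.5],[0,0,0],[0,0,0],[0,0,0]]' --slide '[[3,0,-8],[0,0,-8],[0,0,-4],[0,0,0],[0,0,0]]' --gripper '[15,15,15,15,15]'

```text
clock: 12.63
eef_pos: [532.7, -49.7, 9.7]
tool_rot: [3.128, -0.008, 0.08]
force: [-0.6, -0.2, -1.0]
width: 27.0
```

```bash
python3 look.py 8
```

```text
t 12.63 tcp [532.7 -49.7   9.7] rot [179.2  -0.4   4.6] F [-0.6 -0.2 -1. ] w 27.0 q [ 0.14  0.82 -0.16  1.99  0.38  0.35 -0.25]
blade 236 [525.3  46.6  18.5] ((531.5591430664062, 17.295246124267578), (41.126190185546875, 152.8975067138672), 0.2702121436595917) [510.6 -59.1   8.6] [552.4  93.7  38.6]
red 295 [536.7 -32.3  26.8] ((534.6170654296875, -44.880714416503906), (29.648788452148438, 107.18106079101562), 5.7817063331604) [519.2 -98.5   8. ] [551.6   9.5  35.6]
blade 219 [522.4  52.8  19.1] ((514.2223510742188, 87.24345397949219), (28.304996490478516, 154.6892852783203), 13.68546199798584) [482.2   9.9  12.5] [534.6 159.   28.6]
```

arm_command --rot '[[0,0,0],[0,0,0],[0,0,0],[0,0,0],[0,0,0]]' --slide '[[-1.5,12,0],[-1.5,18,0],[-1.5,20,0],[-1.5,20,0],[-1.5,12,0]]' --gripper '[15,15,15,15,15]'

```text
clock: 13.15
eef_pos: [525.5, 29.4, 10.7]
tool_rot: [3.125, -0.009, 0.07]
force: [0.4, -0.2, -0.2]
width: 27.2
```

```bash
python3 look.py 9
```

```text
t 13.15 tcp [525.5  29.4  10.7] rot [179.1  -0.5   4. ] F [ 0.4 -0.2 -0.2] w 27.2 q [-0.04  0.81 -0.13  2.02  0.34  0.33 -0.38]
blade 194 [519.3 122.2  18.6] ((524.7926025390625, 89.77714538574219), (23.557235717773438, 142.27362060546875), 10.412375450134277) [504.8  21.3  11. ] [546.2 159.9  36.9]
red 329 [530.4  42.9  27.3] ((526.6510620117188, 33.76715087890625), (29.296995162963867, 107.68968200683594), 4.286875247955322) [510.6 -20.4   8. ] [543.3  87.8  38.3]
blade 62 [513.8 148.8  20.2] ((502.8766174316406, 147.31190490722656), (24.222209930419922, 41.40019989013672), 89.95063781738281) [482.2 135.2  13.6] [523.6 159.4  24. ]
red 26 [529.4 -13.8  33.1] ((529.537109375, -13.574286460876465), (5.300504207611084, 23.30482292175293), 89.40543365478516) [517.9 -16.3  29.3] [541.2 -10.9  39.2]
```

View pics/t9c.png

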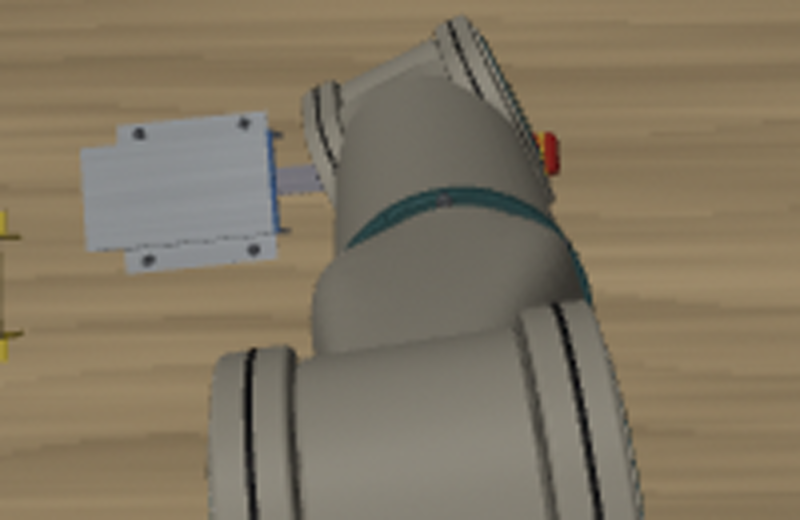

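View pics/s9c.png

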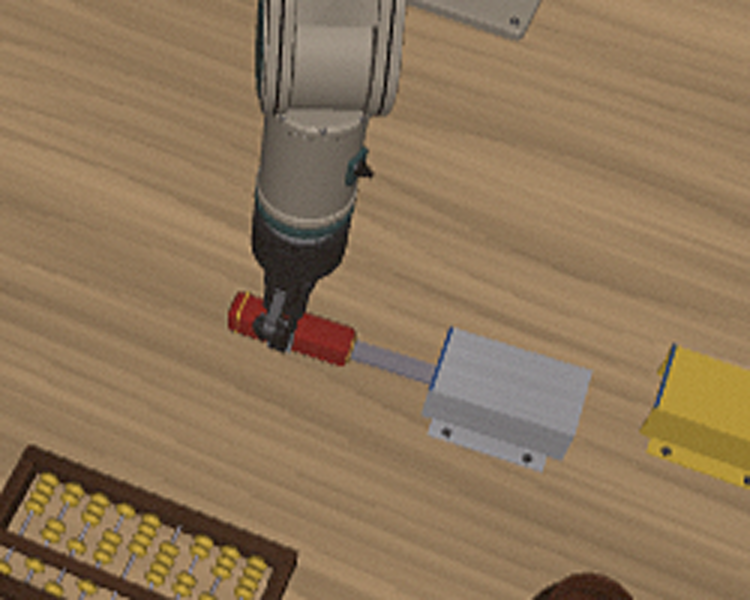

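The blade tip has entered the mouth centrally: blade at top crop (300,180), mouth spanning rows 130-235. I'll push on about 86 mm.

arm_command --rot '[[0,0,0.3],[0,0,0.3],[0,0,0],[0,0,0],[0,0,0]]' --slide '[[-1,14,0],[-1.5,18,-0.5],[-1.5,18,-0.5],[-1.5,15,0],[-0.5,8,0]]' --gripper '[15,15,15,15,15]'

```text
clock: 13.67
eef_pos: [520.3, 96.6, 10.4]
tool_rot: [3.12, -0.009, 0.074]
force: [-0.1, 0.3, -0.9]
width: 26.9
```

arm_command --rot '[[0,0,0],[0,0,0]]' --slide '[[0,0,0],[0,0,0]]' --gripper '[15,15]'

```text
clock: 13.83
eef_pos: [520.7, 96.8, 10.6]
tool_rot: [3.12, -0.01, 0.076]
force: [0.1, -0.3, -1.0]
width: 26.8
```

```bash
python3 look.py 10
```

```text
t 13.83 tcp [520.7  96.8  10.6] rot [178.7  -0.6   4.4] F [ 0.1 -0.3 -1. ] w 26.8 q [-0.18  0.81 -0.11  2.01  0.31  0.34 -0.47]
blade 9 [525.6 132.   16.2] ((529.935546875, 127.58271789550781), (19.222370147705078, 77.82328796386719), 27.368749618530273) [503.5  89.3   8.7] [540.6 159.8  21.5]
red 359 [526.2 107.3  27.2] ((523.1219482421875, 101.10901641845703), (26.590431213378906, 107.35121154785156), 5.7511115074157715) [507.1  47.9   8. ] [540.2 155.1  38. ]
red 83 [523.3  60.6  33.1] ((524.1235961914062, 60.07469177246094), (23.61586570739746, 25.95369529724121), 89.92902374267578) [511.1  48.3  27.3] [537.1  71.9  38.2]
```

View pics/s10c.png

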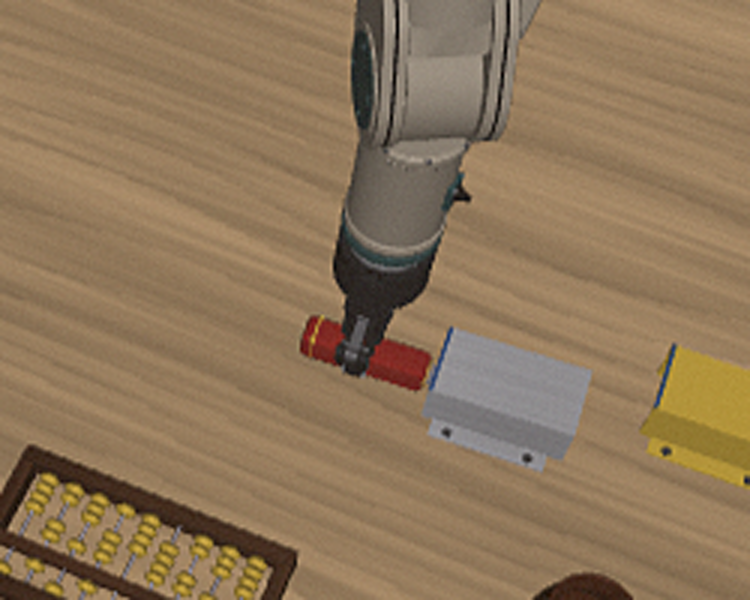

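The shoulder is about 6 mm short of the mouth, at y≈155 (handle front at crop (430,370)). About 19 mm more, levelling slightly, then set down.

arm_command --rot '[[0.5,0,0],[0.2,0,0],[0,0,0],[0,0,0],[0,0,0]]' --slide '[[-1,11,0],[-0.5,9,-0.5],[0,0,-1],[0,0,0],[0,0,0]]' --gripper '[15,15,15,15,15]'

```text
clock: 14.35
eef_pos: [519.5, 114.7, 8.9]
tool_rot: [3.131, -0.011, 0.07]
force: [-0.1, -1.0, -0.2]
width: 26.9
```

```bash
python3 look.py 11
```

```text
t 14.35 tcp [519.5 114.7   8.9] rot [179.4  -0.6   4. ] F [-0.1 -1.  -0.2] w 26.9 q [-0.2   0.81 -0.12  2.    0.29  0.34 -0.49]
red 295 [525.2 118.1  26. ] ((521.8379516601562, 113.34281921386719), (27.091949462890625, 97.0271987915039), 4.600367069244385) [505.2  65.6   8.7] [538.1 162.5  34.4]
red 84 [520.8  78.   30.8] ((521.4102783203125, 77.5929183959961), (24.699792861938477, 26.82301902770996), 6.086569309234619) [509.1  64.3  26.3] [535.   90.3  36.2]
```

arm_command --rot '[[0,0,0],[0,0,0],[0,0,0],[0,0,0],[0,0,0]]' --slide '[[0,0,-0.8],[0,0,-0.5],[0,0,0],[0,0,0],[0,0,0]]' --gripper '[15,15,15,30,40]'

```text
clock: 14.87
eef_pos: [519.8, 113.9, 8.1]
tool_rot: [3.131, -0.011, 0.069]
force: [-0.3, -0.2, -0.7]
width: 39.3
```

arm_command --rot '[[0,0,0],[0,0,0],[0,0,0],[0,0,0],[0,0,0]]' --slide '[[0,0,0],[0,0,0],[0,0,8],[0,0,20],[0,0,30]]' --gripper '[50,60,60,60,60]'

```text
clock: 15.28
eef_pos: [516.0, 112.7, 63.4]
tool_rot: [3.128, -0.001, 0.069]
force: [0.8, 0.2, 0.1]
width: 59.8
```

arm_command --rot '[[0,0,0],[0,0,0],[0,0,0],[0,0,0],[0,0,0]]' --slide '[[0,-10,30],[0,-30,20],[0,-38,0],[0,-38,0],[0,-38,0]]' --gripper '[60,60,60,60,60]'

```text
clock: 15.7
eef_pos: [520.4, -32.8, 125.3]
tool_rot: [3.136, -0.018, 0.091]
force: [0.5, 0.1, 0.3]
width: 59.8
```

arm_command --rot '[[0,0,0],[0,0,0],[0,0,0]]' --slide '[[0,-30,0],[0,0,0],[0,0,0]]' --gripper '[60,60,60]'

```text
clock: 15.95
eef_pos: [519.5, -76.2, 127.7]
tool_rot: [3.129, -0.019, 0.075]
force: [-0.1, 0.9, -0.8]
width: 60.0
```

```bash
python3 look.py 12; python3 - <<'E'
from h import *
a=np.load("top0.npz");b=np.load("t12.npz")
for n,(r,c) in dict(abacus=((110,180),(255,365)),pot=((150,200),(155,205)),padlock=((235,270),(425,458)),ruler=((145,270),(465,492)),guard=((225,275),(195,252))).items():
    x=a['p'][r[0]:r[1],c[0]:c[1]].mean(2);y=b['p'][r[0]:r[1],c[0]:c[1]].mean(2)
    print(n,cv2.phaseCorrelate(x,y),abs(x-y).mean())
E
```

```text
t 15.95 tcp [519.5 -76.2 127.7] rot [179.3  -1.1   4.3] F [-0.1  0.9 -0.8] w 60.0 q [ 0.25  0.6  -0.25  1.98  0.28  0.57 -0.11]
red 436 [525.4 116.   25.5] ((522.6129150390625, 113.31546783447266), (26.13656997680664, 97.2555160522461), 5.4591898918151855) [505.1  64.8   8.4] [538.  162.6  35.7]
red 376 [519.  115.4  29.7] ((519.4076538085938, 113.80904388427734), (26.12744140625, 100.3265151977539), 4.725062847137451) [502.7  64.2  23.3] [535.3 163.5  37.2]
abacus ((-0.005799550230754846, -0.00404148978186214), 0.999169661843714) 1.4869264069264068
pot ((0.05205523136270784, -0.02508332533045987), 0.997012162414496) 1.5356
padlock ((-0.009321465013730545, -0.007622955909447171), 1.0014947174786661) 1.5901875901875901
ruler ((0.5486116993920991, 0.5108612765889333), 1.005985616372434) 1.511901234567901
guard ((0.21917766900296698, -0.031902571785160205), 0.9166994814228868) 2.1691228070175437
```

View pics/s12c.png

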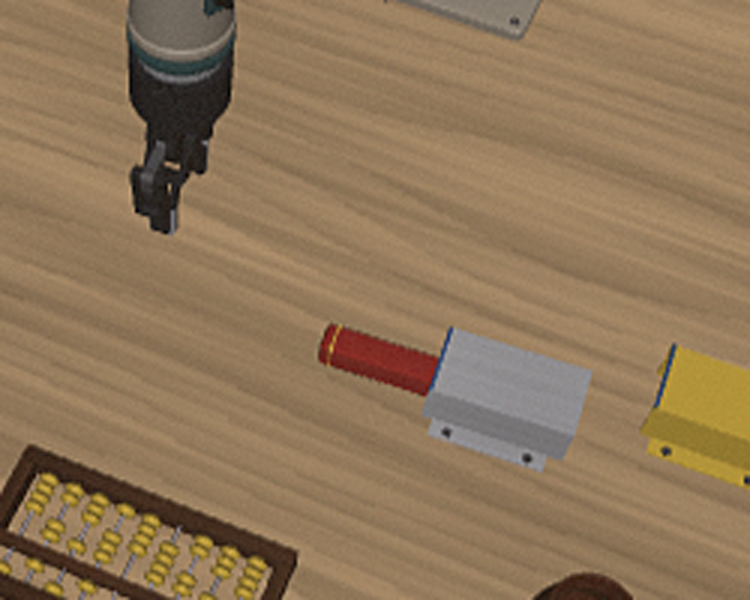

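View pics/t12.png

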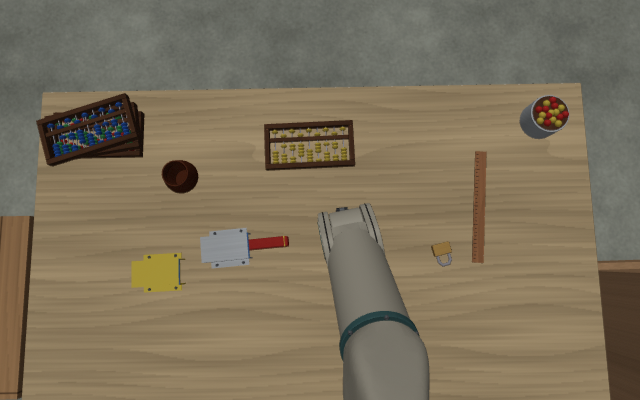

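The handle sticks out about 97-99 mm at top-image (250-288, 243), no blade shows, and the arm is well clear. I'll hand it in.

```bash
python3 -c "
from cell import ctrl;print(ctrl.finish_job())"
```

```text
the job is handed in; nothing more can be done
None
```

The chisel is back in the grey guard blade first, and the job was handed in with the clock at about 16 s; no verdict was reported.

I drew it out by the blade, turned it a quarter and laid it on the ledge, roughly 190 mm from the guard. After letting go, I took it by the handle, turned it another quarter, slid it in along the ledge and let go.

**Position:** in the last pictures no blade shows. About 97–99 mm of the 110 mm handle sticks out, which puts the shoulder about 12 mm inside the mouth. The chisel lies flat, and the gripper is more than 100 mm clear of it.

**Bystanders:** the abacus, pot and padlock shifted by less than 0.1 pixel between the first and last top pictures.

**Ruler:** the same shift check gave about 0.5 pixel for the ruler. Its brightness difference is at the same noise level as the others and the arm passed over it at about 230 mm, so I take that reading as an artefact.

**Force:** wrist force readings at the end of each move stayed under about 2 N per axis.

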